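# Hold the ear curette level over the registered inspection mirror

### The job

First slide the coral compact mirror, without lifting it off the shelf, squarely into the blue corner stop so that two of its edges lie flush against both bars. Then draw the ear curette out of its angled stand, turn it level and finish still holding it in the gripper, motionless, with its looped tip about 10 cm above the middle of the mirror so that its underside can be inspected. Leave the mirror seated in its corner and the other things on the shelf where they are.

Things in the scene. Friction and masses are not known exactly. Their poses are not given: they have to be found in the camera images.
- mirror: Coral plastic compact mirror lying flat, 70 x 70 mm square and 15 mm thick, mirror face up (a bright disc of 60 mm), about 100 g; loose, slides on the tiles. Origin: centre of its underside; x and y along its edges, z up.
- mirror_face (a point): Centre of the mirror's upper face, 16 mm above the centre of its underside.
- stop: Blue corner stop fixed to the shelf: two bars 12 mm wide and high forming an inside corner. Origin: the inside corner at shelf level. The far bar's inner face is the plane x = 0 (from y = -100 to +12 mm), the left bar's inner face the plane y = 0 (from x = -100 to 0 mm). The mirror starts on the -x, -y side, so it is pushed towards +x and +y of this frame.
- seat (a point): Where mirror_face lies when the mirror is fully home in the corner: 35 mm before each bar (-35, -35, 16 mm in the stop's frame); its axes are those of stop.
- curette: Stainless ear curette, 162 mm long, about 40 g: hexagonal handle 10 mm across flats, 112 mm long, then a 3 mm shank with a 7 mm loop at the tip. x runs along it towards the tip. Origin: on the axis, about the middle of what shows outside the stand, a good place to grip; handle from x = -24 (free end) to +88 mm, tip at x = +138 mm. Two flats face +y and -y. Balance point near x = +45 mm.
- curette_tip (a point): The end of the curette's looped tip, 138 mm from curette along its x axis.
- stand: Teal stand fixed to the shelf, base 120 x 64 mm, with a tube 22 mm wide sloping at 45 degrees: open mouth up and towards -x of the stand (roughly towards the robot), closed end down, towards +x. Origin: under its middle, at shelf level. The curette stands in it tip down with 2 mm of play; its origin is then at (-60, 0, 120) mm, its x axis along (0.707, 0, -0.707) of the stand.
- stand_mouth (a point): Centre of the tube's mouth, 38 mm along the curette from curette's starting place. The bore is 100 mm deep, so the curette must be drawn 100 mm out along its own axis (up and towards -x of the stand) before it is free.
- amplifier: Navy plastic pocket amplifier, 60 x 95 x 22 mm, lying flat; origin at the centre of its underside. To be left alone.
- amber_bottle: Squat amber glass bottle, 60 mm across and 75 mm high, standing; origin at the centre of its underside. To be left alone.
- aid_case: Round grey plastic case, 72 mm across and 28 mm high; origin at the centre of its underside. To be left alone.
- brush: Small cleaning brush 130 mm long lying flat; origin at its underside, x along it. To be left alone.

How it is judged:
By the outcome, as a careful person would: the job done as asked, in the order asked, and still so for the second after the job is handed in, while the arm keeps its last pose, push and grip.
It also fails if it takes over 67 s, if anything falls off the work surface, if the arm or the gripper's body presses on something with over 40 N, if the wrist force passes 120 N, or if a joint passes its speed limit or range.

### The arm

A 6-joint arm with a two-finger parallel gripper is mounted at the origin on the work surface. World frame = base frame: x ahead of the robot, y to its left, z up, the work surface at z = 0. Lengths are in mm, angles in degrees, forces in N, time in s.
With the tool pointing down it reaches from about 300 to 1000 mm from the base axis. Payload 5.1 kg.
Tool frame: the origin (TCP) lies at the very end of the fingers, on their centre line; the grasp point (between the pads) lies 19 mm behind it; z points along the fingers, y is the line along which they close (so a half turn about z gives the same grasp; the last joint's range is limited). The gripper opens to 95 mm and grips with 3 to 60 N. Pads are 20 mm wide; open, the fingers measure 119 mm over their backs; the gripper's body (75 mm by 180 mm) begins 59 mm behind the grasp point.
Start: joints at [60.298, 7.093, 94.555, -0, 78.352, -4.733], TCP at [274.407, 589.225, 214.656] pointing down, gripper open.
Joint ranges: [-149.61, 149.61], [-58.7, 133.49], [1.44, 155.28], [-77.14, 257.14], [18.33, 153.61], [-166.67, 166.67]. Speed limits (degrees/s): [147.25, 147.25, 180, 180, 180, 180].

### API

Orientations are given as a 3x3 rotation matrix whose columns are the frame's x, y, z axes.
In Python, from rig import r gives the robot as it stands.
- The arm moves only by the shell command python3 steer.py 'ROWS' [FORCE]. ROWS is rows parted by semicolons, their numbers by spaces, 1 to 20 of them, each of 5 numbers: dx, dy, dz in mm, then a turn about the tool's z in degrees, then the opening from 0.0 (shut) to 1.0 (fully open); each row is the pose to reach, as a shift and turn from the pose commanded when the command began, along the tool's axes at that moment; what a row does not reach only later rows make up. A row lasts 1/8 s, in which the tool goes at most 62.5 mm and 10.7 degrees, less where a joint would pass 70% of its speed; a pose out of reach is approached as far as the arm can. The fingers move at their own pace and stop on an object; FORCE is the grip in N (left out, the last holds). Time passes only in rows, so rows that do not move let the fingers close. It prints the time, the measured TCP pose, the force, the opening and the grip force at its end.
- r.read_state(): the state, without advancing time (a new reading comes with each control period).
- r.read_camera(name): name is "scene" or "top" or "wrist"; returns (picture, depth): 480x640x3 uint8, red, green, blue; 480x640 float32, mm along the optical axis (not along the pixel's ray), 0 where there is no reading.
- r.get_calibration(name): a dict with "mtx" (3x3 intrinsics, pixels), "T" (4x4, takes a point from camera to world coordinates). Camera axes: x right, y down, z forward; pixel columns grow to the right and rows downward; lengths in mm; the calibration is good to about 2 mm. A picture is of the moment at which its call begins: read the wrist's pose just before it. get_calibration takes no time and is no camera call; for the wrist camera it gives the pose at the moment of the call.
- r.sign_off(): hands the job in; it is judged then, once.
The state is a dict: "time": time; "qpos": joint angles; "dq": joint speeds; "joint_torque": joint torques, N m; "tool_pos": TCP position; "eef_rot": TCP orientation; "contact_force": force on the tool from outside, world axes, zero at the start; "ft_torque": the same for the moment, N m; "finger_gap": opening from 0.0 (shut) to 1.0 (fully open); "gripper_force": force on a finger pad.
Only numpy, scipy, OpenCV 4.12 (cv2) and the standard library are available. Lean on these libraries where they do the work, as an engineer would, in place of code of your own. Each camera call takes 0.05 s, during which the arm holds its last target. There are 200 camera calls.

## Working session

There is one attempt and no reset: what is moved stays moved. The work goes in short steps, Python scripts to look and compute and a shell command to move; the robot and the scene stay as the last step left them, time stands still between calls to the robot, and variables do not carry over. Pictures are saved under pics/ and viewed, at most 12 in all, crops included, and the job is handed in when it is done.

```bash
ls; mkdir -p pics
cat > h.py <<'E'
import numpy as np,cv2
from rig import r
def snap(n,f=None):
    K=r.get_calibration(n);p,d=r.read_camera(n)
    if f: cv2.imwrite('pics/'+f,p[:,:,::-1])
    return p,d,np.array(K['mtx']),np.array(K['T'])
def ray(K,T,uv,z):
    uv=np.atleast_2d(uv).astype(float)
    d=np.c_[uv,np.ones(len(uv))]@np.linalg.inv(K).T@T[:3,:3].T
    o=T[:3,3]
    return o+d*((z-o[2])/d[:,2])[:,None]
def cloud(d,K,T):
    v,u=np.mgrid[:480,:640]
    P=np.dstack([u,v,np.ones_like(u)])@np.linalg.inv(K).T*d[:,:,None]
    return P@T[:3,:3].T+T[:3,3]
E
python3 - <<'E'
from h import *
for n in('scene','top'):
    p,d,K,T=snap(n,n+'1.png'); print(n,K.round(1).tolist(),T.round(3).tolist())
print(r.read_state())
E
```

```text
pics
rig.py
steer.py
scene [[472.1, 0.0, 318.9], [0.0, 472.1, 238.6], [0.0, 0.0, 1.0]] [[0.569, 0.455, -0.685, 1371.396], [0.822, -0.299, 0.484, -556.969], [0.016, -0.839, -0.544, 722.738], [0.0, 0.0, 0.0, 1.0]]
top [[475.1, 0.0, 310.7], [0.0, 475.1, 239.5], [0.0, 0.0, 1.0]] [[-0.017, -0.99, 0.142, 393.003], [-1.0, 0.021, 0.024, -24.16], [-0.026, -0.141, -0.99, 1267.821], [0.0, 0.0, 0.0, 1.0]]
{'time': 0.1, 'qpos': array([ 6.02995574e+01,  7.12971777e+00,  9.46244254e+01,  3.53658670e-04,
        7.83513556e+01, -4.73096692e+00]), 'dq': array([ 0.05692   , -0.12425237, -0.17132643, -0.00974441,  0.05254524,
       -0.06295835]), 'joint_torque': array([ 7.39260176e-04, -4.18881297e+01, -3.61096537e+01,  7.77232298e-02,
        4.62029467e-02, -4.40913993e-05]), 'tool_pos': array([274.11439144, 588.74974595, 213.52933423]), 'eef_rot': array([[-9.06532207e-01,  4.22135660e-01, -9.17551736e-04],
       [ 4.22136628e-01,  9.06530815e-01, -1.59640914e-03],
       [ 1.57887695e-04, -1.83452850e-03, -9.99998305e-01]]), 'contact_force': array([-0.14481711, -0.23433916,  0.42345583]), 'ft_torque': array([-0.05930187, -0.01857249,  0.01654032]), 'gripper_force': 0.0, 'finger_gap': 0.9989136396156519}
```

View pics/top1.png

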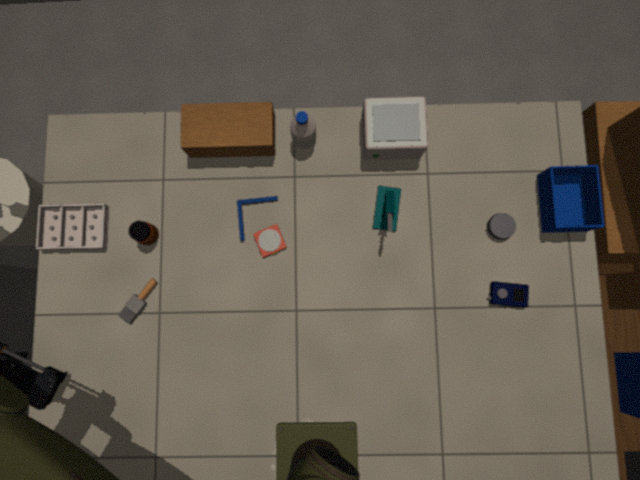

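View pics/scene1.png

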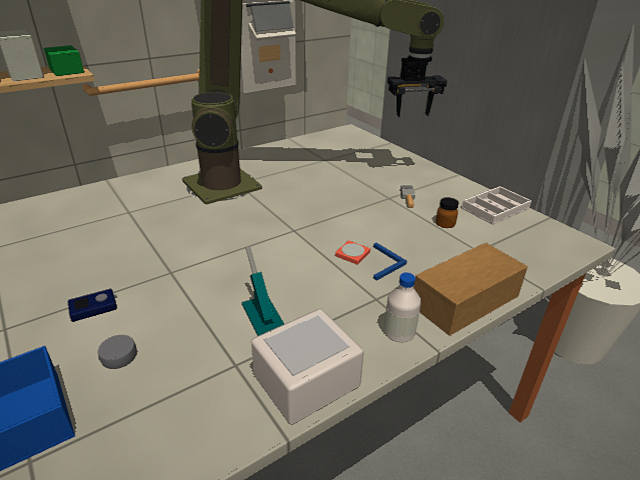

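Top view: mirror at about (270,240), the stop's inside corner near (242,203), stand at (387,209), and the curette's free end near (380,252). The other objects are well away from these.

```bash
cat >> h.py <<'E'
def mask(p,lo,hi,box=None):
    m=cv2.inRange(cv2.cvtColor(p,cv2.COLOR_RGB2HSV),lo,hi)
    if box: 
        k=np.zeros_like(m);k[box[1]:box[3],box[0]:box[2]]=255;m&=k
    return m
def pix(m): 
    v,u=np.nonzero(m);return np.c_[u,v]
def rect(P): return cv2.minAreaRect(P[:,:2].astype(np.float32))
E
python3 - <<'E'
from h import *
p,d,K,T=snap('top')
print(T.round(2).tolist()[2])
m=mask(p,(0,90,90),(12,255,255),(240,210,300,270)); print('mir',rect(ray(K,T,pix(m),15)))
b=mask(p,(105,120,50),(125,255,255),(230,190,285,245)); P=ray(K,T,pix(b),12)
print('stop box',cv2.boxPoints(rect(P)))
# split bars
uv=pix(b); A=P[uv[:,0]>248]; B=P[uv[:,1]>207]
print('far',rect(A),'left',rect(B))
s=mask(p,(80,100,30),(98,255,255),(360,170,410,240)); C=cloud(d,K,T); S=C[s>0]
low=S[S[:,2]<20]; print('stand base',rect(low),np.median(low[:,2]),'all',rect(ray(K,T,pix(s),5)))
q=C[185:260,365:405].reshape(-1,3); q=q[(q[:,2]>60)&(q[:,2]<160)];print(len(q),q[np.argsort(q[:,2])][::8].round(0).tolist())
E
```

```text
[-0.03, -0.14, -0.99, 1267.82]
mir ((573.2279663085938, 116.31935119628906), (72.48637390136719, 71.69166564941406), 21.481586456298828)
stop box [[577.6522  194.09967]
 [587.15027  88.64335]
 [693.8783   98.25589]
 [684.38025 203.71222]]
far ((685.4971923828125, 134.76815795898438), (9.741669654846191, 74.2011947631836), 4.804189205169678) left ((620.8307495117188, 194.1137237548828), (86.01142883300781, 7.718441009521484), 5.146508693695068)
stand base ((655.8096313476562, -199.84121704101562), (59.46366500854492, 117.32894897460938), 80.68875122070312) 7.400896663094272 all ((655.8744506835938, -199.9512481689453), (59.03946304321289, 116.01537322998047), 80.81307983398438)
248 [[657.0, -189.0, 60.0], [670.0, -194.0, 62.0], [661.0, -209.0, 65.0], [660.0, -211.0, 68.0], [660.0, -196.0, 70.0], [652.0, -202.0, 74.0], [651.0, -197.0, 76.0], [645.0, -209.0, 79.0], [624.0, -190.0, 82.0], [647.0, -206.0, 84.0], [610.0, -201.0, 86.0], [644.0, -190.0, 87.0], [638.0, -197.0, 88.0], [635.0, -199.0, 90.0], [640.0, -189.0, 91.0], [625.0, -196.0, 92.0], [635.0, -186.0, 93.0], [612.0, -188.0, 95.0], [616.0, -203.0, 96.0], [631.0, -201.0, 98.0], [626.0, -198.0, 98.0], [625.0, -193.0, 101.0], [625.0, -187.0, 103.0], [617.0, -194.0, 105.0], [612.0, -191.0, 107.0], [603.0, -188.0, 112.0], [600.0, -189.0, 118.0], [591.0, -193.0, 125.0], [585.0, -184.0, 131.0], [582.0, -186.0, 135.0], [577.0, -188.0, 137.0]]
```

```bash
cat >> h.py <<'E'
def go(x,y,z,az=None):
    "rows from the measured pose to TCP x,y,z with tool y at azimuth az"
    s=r.read_state();R=s['eef_rot'];d=R.T@(np.array([x,y,z])-s['tool_pos'])
    a=np.degrees(np.arctan2(R[1,1],R[0,1]));t=0 if az is None else -((az-a+90)%180-90)
    print('rows: %.1f %.1f %.1f turn %.1f'%(*d,t),'n>=%.1f'%max(np.linalg.norm(d)/62.5,abs(t)/10.7),'az %.1f'%a)
E
python3 steer.py '-488 -301 -45 -46.5 1;-488 -301 -45 -46.5 1;-488 -301 -45 -46.5 1;-488 -301 -45 -46.5 1;-488 -301 -45 -46.5 1;-488 -301 -45 -46.5 1;-488 -301 -45 -46.5 1;-488 -301 -45 -46.5 1;-488 -301 -45 -46.5 1;-488 -301 -45 -46.5 1;-488 -301 -45 -46.5 1;-488 -301 -45 -46.5 1;-488 -301 -45 -46.5 1'
python3 - <<'E'
from h import *
p,d,K,T=snap('wrist','w1.png');print(T.round(2).tolist(),r.read_state()['qpos'].round(1))
E
```

```text
time: 1.78
tool_pos: [589.0, 111.8, 259.5]
eef_rot: [[-0.929, -0.369, -0.0], [-0.369, 0.929, 0.0], [0.0, 0.0, -1.0]]
contact_force: [0.3, 0.0, 0.3]
finger_gap: 0.999
gripper_force: 0.0
[[-0.37, 0.89, 0.27, 513.97], [0.93, 0.35, 0.11, 82.01], [0.0, 0.29, -0.96, 429.52], [0.0, 0.0, 0.0, 1.0]] [   5.6   -0.6   98.3    0.    82.3 -106. ]
```

View pics/w1.png

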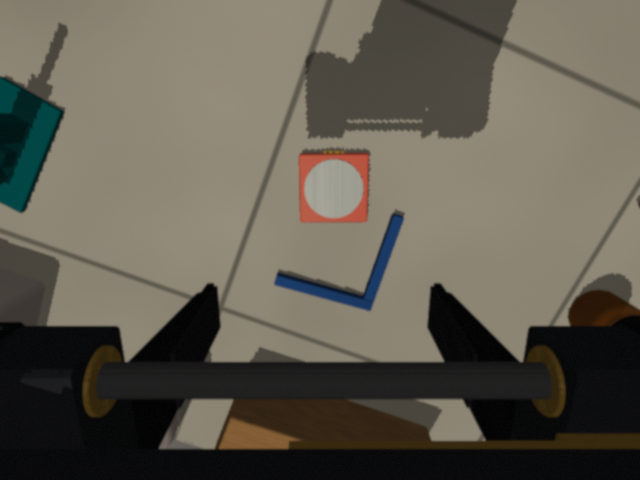

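The wrist view shows the mirror square at (334,188), the stop's inside corner near (363,293), and the open fingers at the bottom. I'll refine both poses from this view.

```bash
cat > meas.py <<'E'
from h import *
def meas(n='wrist',boxm=(240,130,420,240),boxs=(260,200,415,320)):
    p,d,K,T=snap(n)
    m=mask(p,(0,90,90),(12,255,255),boxm); m=cv2.morphologyEx(m,cv2.MORPH_OPEN,np.ones((5,5)))
    print('mir',np.round(cv2.boxPoints(rect(ray(K,T,pix(m),15))),1).tolist(),rect(ray(K,T,pix(m),15)))
    b=mask(p,(105,120,50),(125,255,255),boxs); P=ray(K,T,pix(b),12)
    print('stop',rect(P),np.round(cv2.boxPoints(rect(P)),1).tolist())
if __name__=='__main__':
    meas()
E
python3 meas.py; python3 -c "
from h import *
go(573,116,15,111.5)"
```

```text
mir [[527.5, 136.0], [553.2999877929688, 70.5999984741211], [618.5999755859375, 96.5], [592.7999877929688, 161.89999389648438]] ((573.05029296875, 116.24542999267578), (70.22325897216797, 70.30805969238281), 21.600482940673828)
stop ((634.3787231445312, 145.4469451904297), (110.70564270019531, 109.39805603027344), 5.055202007293701) [[574.4000244140625, 195.10000610351562], [584.0999755859375, 86.0999984741211], [694.2999877929688, 95.80000305175781], [684.7000122070312, 204.8000030517578]]
rows: 13.4 10.1 244.6 turn 0.1 n>=3.9 az 111.6
```

```bash
python3 steer.py '13.4 10.1 60 0 1;13.4 10.1 120 0 1;13.4 10.1 180 0 1;13.4 10.1 220 0 1;13.4 10.1 240 0 1;13.4 10.1 254.5 0 1;13.4 10.1 254.5 0 1;13.4 10.1 254.5 0 0.6;13.4 10.1 254.5 0 0.6;13.4 10.1 254.5 0 0.6;13.4 10.1 254.5 0 0.6' 12
python3 -c "
from h import *
c=np.radians(5.06);X=np.array([np.cos(c),np.sin(c)]);Y=np.array([-X[1],X[0]])
o=np.array([673.8,191.8])
a=o-35*X-60*Y;print(a);go(*(a-10*X),5,95.06);go(*a,5,95.06)"
```

```text
time: 3.25
tool_pos: [574.2, 115.0, 6.1]
eef_rot: [[-0.93, -0.367, 0.001], [-0.367, 0.93, 0.0], [-0.001, -0.0, -1.0]]
contact_force: [-0.1, -0.1, 4.0]
finger_gap: 0.732
gripper_force: 12.0
[644.22833355 128.94686528]
rows: -60.7 -9.9 1.2 turn 16.5 n>=1.5 az 111.5
rows: -70.3 -12.7 1.2 turn 16.5 n>=1.5 az 111.5
```

```bash
python3 steer.py '-20 -3 0 5.5 0.6;-40 -6 0 11 0.6;-60 -10 0 16.5 0.6;-60.7 -9.9 0 16.5 0.6;-60.7 -9.9 0 16.5 0.6'
python3 -c "
from h import *
c=np.radians(5.06);X=np.array([np.cos(c),np.sin(c)]);Y=np.array([-X[1],X[0]])
o=np.array([673.8,191.8])
a=o-35*X-60*Y;print(a);go(*a,6,95.06);go(*(a+2*X),6,95.06)"
```

```text
time: 3.88
tool_pos: [634.2, 127.9, 5.7]
eef_rot: [[-0.996, -0.089, 0.002], [-0.089, 0.996, 0.0], [-0.002, -0.0, -1.0]]
contact_force: [1.1, 0.5, 2.7]
finger_gap: 0.733
gripper_force: 12.0
[644.22833355 128.94686528]
rows: -10.1 0.2 -0.2 turn 0.0 n>=0.2 az 95.1
rows: -12.1 0.2 -0.2 turn 0.0 n>=0.2 az 95.1
```

```bash
python3 steer.py '-4 0 0 0 0.6;-7 0 0 0 0.6;-9 0 0 0 0.6;-11 0 0 0 0.6;-12.5 0 0 0 0.6;-12.5 0 0 0 0.6'
```

```text
time: 4.62
tool_pos: [644.6, 128.9, 5.7]
eef_rot: [[-0.996, -0.089, -0.003], [-0.089, 0.996, -0.0], [0.003, -0.0, -1.0]]
contact_force: [-3.6, -0.2, 7.2]
finger_gap: 0.735
gripper_force: 12.0
```

```bash
python3 steer.py '2 0 0 0 0.85;2 0 0 0 0.85;2 0 -30 0 0.85;2 0 -50 0 0.6;2 -40 -50 0 0;2 -62 -50 0 0;2 -62 -50 0 0;2 -62 -50 0 0;2 -62 -50 0 0' 20
python3 - <<'E'
from h import *
print(r.read_state()['finger_gap'])
p,d,K,T=snap('wrist','w2.png')
p2=snap('top')
p,d,K,T=p2
m=mask(p,(0,90,90),(12,255,255),(230,190,300,270));print(rect(ray(K,T,pix(m),15)))
E
```

```text
time: 5.75
tool_pos: [649.3, 67.9, 54.8]
eef_rot: [[-0.996, -0.088, -0.001], [-0.088, 0.996, 0.0], [0.001, 0.0, -1.0]]
contact_force: [-0.2, -0.7, -0.2]
finger_gap: 0.275
gripper_force: 0.0
0.27450687191652806
((675.4011840820312, 136.11752319335938), (5.707233428955078, 28.092613220214844), 11.486717224121094)
```

View pics/w2.png

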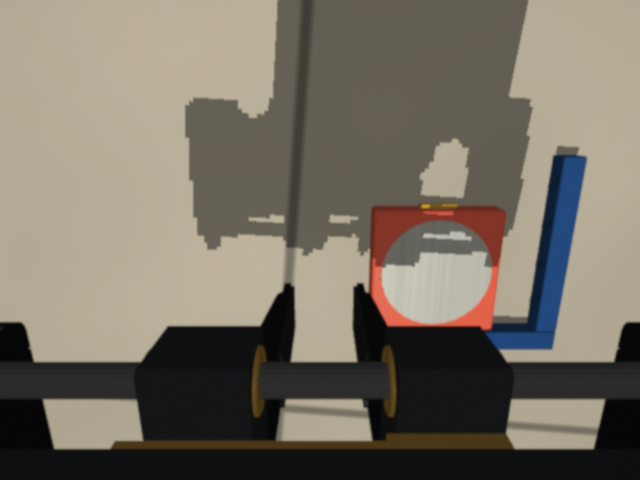

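The mirror lies flush to the far bar, with its corner at (492,328). The left bar, at (560,250), is still about 25 mm away, and the fingers are still closing.

```bash
python3 steer.py '0 0 0 0 0;0 0 0 0 0;0 0 0 0 0;0 0 30 0 0;0 0 48.5 0 0;0 0 48.5 0 0;0 10 48.5 0 0;0 18 48.5 0 0;0 23 48.5 0 0;0 28 48.5 0 0;0 32 48.5 0 0;0 34 48.5 0 0'
```

```text
time: 7.35
tool_pos: [646.9, 101.0, 7.1]
eef_rot: [[-0.996, -0.088, 0.001], [-0.088, 0.996, -0.0], [-0.001, -0.0, -1.0]]
contact_force: [-0.7, -1.9, 2.3]
finger_gap: 0.009
gripper_force: 1.2
```

```bash
python3 steer.py '0 2 0 0 0;0 4 0 0 0;0 6 0 0 0;0 7 0 0 0;0 7 0 0 0'; python3 steer.py '0 1.5 0 0 0;0 3 0 0 0;0 3 0 0 0'
```

```text
time: 7.98
tool_pos: [646.2, 108.0, 6.9]
eef_rot: [[-0.996, -0.088, 0.001], [-0.088, 0.996, 0.0], [-0.001, 0.0, -1.0]]
contact_force: [0.3, -1.3, 5.2]
finger_gap: 0.004
gripper_force: 2.0
time: 8.35
tool_pos: [645.9, 111.0, 6.9]
eef_rot: [[-0.996, -0.088, 0.001], [-0.088, 0.996, 0.0], [-0.001, -0.0, -1.0]]
contact_force: [1.4, -2.1, 6.2]
finger_gap: 0.007
gripper_force: 2.5
```

```bash
python3 steer.py '0 1.5 0 0 0;0 3 0 0 0;0 3 0 0 0'; python3 steer.py '0 1.5 0 0 0;0 3 0 0 0;0 3 0 0 0'
```

```text
time: 8.72
tool_pos: [645.6, 114.0, 6.9]
eef_rot: [[-0.996, -0.088, 0.0], [-0.088, 0.996, 0.0], [-0.0, 0.0, -1.0]]
contact_force: [0.2, -2.5, 5.9]
finger_gap: 0.007
gripper_force: 2.5
time: 9.1
tool_pos: [645.4, 115.7, 6.9]
eef_rot: [[-0.996, -0.088, 0.0], [-0.088, 0.996, -0.002], [-0.0, -0.002, -1.0]]
contact_force: [-0.3, -6.5, 5.8]
finger_gap: 0.003
gripper_force: 4.4
```

```bash
python3 steer.py '0 1.5 0 0 0;0 1.5 0 0 0'; python3 steer.py '0 -12 0 0 0;0 -12 -35 0 0;50 -10 -35 0 0;62 37 -35 0 0;62 37 -35 0 0;62 37 0 0 0;62 37 0 0 0;58 37 0 0 0;53 37 0 0 0;50 37 0 0 0;48 37 0 0 0;46 37 0 0 0'
```

```text
time: 9.35
tool_pos: [645.5, 115.7, 6.9]
eef_rot: [[-0.996, -0.088, 0.0], [-0.088, 0.996, -0.005], [-0.0, -0.005, -1.0]]
contact_force: [0.3, -10.8, 6.0]
finger_gap: 0.005
gripper_force: 6.6
time: 10.85
tool_pos: [596.0, 151.2, 6.8]
eef_rot: [[-0.996, -0.088, -0.0], [-0.088, 0.996, -0.0], [0.0, -0.0, -1.0]]
contact_force: [-0.2, -0.6, 0.3]
finger_gap: 0.002
gripper_force: 0.4
```

```bash
python3 steer.py '-2 0 0 0 0;-3 0 0 0 0;-4 0 0 0 0;-4 0 0 0 0'
```

```text
time: 11.35
tool_pos: [596.6, 151.3, 6.2]
eef_rot: [[-0.996, -0.088, -0.009], [-0.088, 0.996, -0.001], [0.009, -0.0, -1.0]]
contact_force: [-9.9, -2.1, 8.2]
finger_gap: 0.004
gripper_force: 5.4
```

```bash
python3 steer.py '-1 0 0 0 0;-2 0 0 0 0;-2 0 0 0 0'
```

```text
time: 11.72
tool_pos: [596.6, 151.3, 5.9]
eef_rot: [[-0.996, -0.088, -0.013], [-0.088, 0.996, -0.002], [0.014, -0.001, -1.0]]
contact_force: [-16.0, -1.6, 12.5]
finger_gap: 0.006
gripper_force: 8.3
```

```bash
python3 steer.py '12 0 0 0 0;20 0 -60 0 0;20 0 -120 0 0.4;20 0 -180 0 0.4;30 0 -220 0 0.4;30 0 -220 0 0.4'
python3 - <<'E'
from h import *
from meas import meas
p,d,K,T=snap('wrist','w3.png')
meas(boxm=(150,80,520,340),boxs=(150,80,520,340))
go(560,-184,270,80.7)
E
```

```text
time: 12.48
tool_pos: [574.3, 149.5, 232.0]
eef_rot: [[-0.996, -0.088, 0.01], [-0.088, 0.996, 0.002], [-0.01, 0.001, -1.0]]
contact_force: [0.1, -0.5, -0.0]
finger_gap: 0.359
gripper_force: 0.0
mir [[604.4000244140625, 186.3000030517578], [610.4000244140625, 117.19999694824219], [679.7000122070312, 123.30000305175781], [673.7000122070312, 192.39999389648438]] ((642.0665283203125, 154.806640625), (69.57830047607422, 69.32994842529297), 4.991668701171875)
stop ((633.1236572265625, 156.7949981689453), (111.2219009399414, 87.33512115478516), 4.516177654266357) [[574.2000122070312, 195.89999389648438], [581.0999755859375, 108.9000015258789], [692.0, 117.5999984741211], [685.0999755859375, 204.6999969482422]]
rows: 41.2 -330.7 -43.7 turn 14.3 n>=5.4 az 95.0
```

View pics/w3.png

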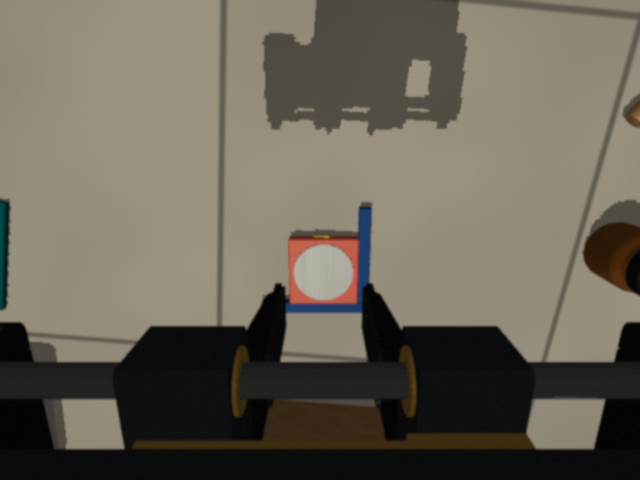

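The mirror centre is at (323,271), flush to both bars with no gap visible; measured yaw is 5.0°. Next, the curette.

```bash
python3 steer.py '41 -331 -43 14.3 0.4;41 -331 -43 14.3 0.4;41 -331 -43 14.3 0.4;41 -331 -43 14.3 0.4;41 -331 -43 14.3 0.4;41 -331 -43 14.3 0.4;41 -331 -43 14.3 0.4;41 -331 -43 14.3 0.4'
python3 - <<'E'
from h import *
p,d,K,T=snap('wrist','w4.png');np.savez('w4.npz',p=p,d=d,K=K,T=T)
C=cloud(d,K,T);m=(C[:,:,2]>40)&(C[:,:,2]<160)&(C[:,:,0]<625)&(np.abs(C[:,:,1]+190)<40)
q=C[m];print(len(q),q[np.argsort(q[:,2])][::max(1,len(q)//25)].round(0).tolist())
E
```

```text
time: 13.58
tool_pos: [559.8, -183.4, 267.5]
eef_rot: [[-0.987, 0.161, -0.003], [0.161, 0.987, 0.002], [0.003, 0.001, -1.0]]
contact_force: [0.4, 0.5, -0.4]
finger_gap: 0.399
gripper_force: 0.0
832 [[622.0, -203.0, 40.0], [621.0, -202.0, 85.0], [610.0, -202.0, 88.0], [616.0, -188.0, 90.0], [615.0, -187.0, 91.0], [624.0, -193.0, 93.0], [620.0, -186.0, 94.0], [619.0, -202.0, 95.0], [624.0, -187.0, 97.0], [619.0, -194.0, 99.0], [624.0, -198.0, 100.0], [623.0, -205.0, 102.0], [612.0, -191.0, 106.0], [606.0, -188.0, 110.0], [604.0, -191.0, 114.0], [600.0, -192.0, 118.0], [591.0, -195.0, 122.0], [591.0, -188.0, 126.0], [587.0, -185.0, 129.0], [586.0, -190.0, 132.0], [580.0, -193.0, 134.0], [582.0, -187.0, 135.0], [573.0, -191.0, 137.0], [581.0, -188.0, 138.0], [577.0, -185.0, 139.0], [578.0, -189.0, 140.0]]
```

View pics/w4.png

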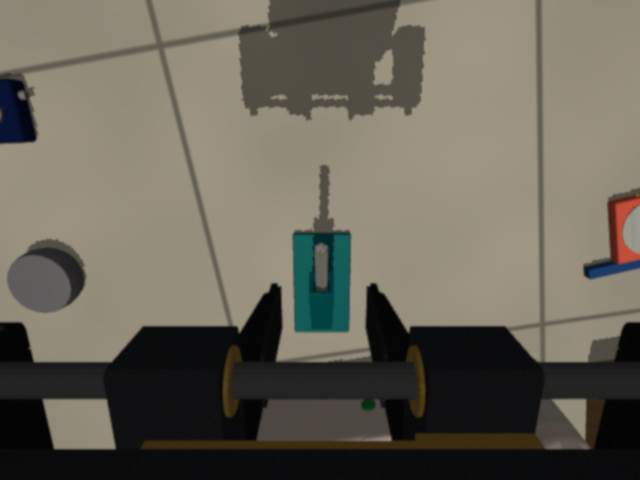

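The curette's handle runs from (321,245) to (321,292), in line with the stand base (centre (322,282)). That agrees with the stand pose I measured from the top view.

```bash
python3 -c "
from h import *
go(596,-190,100,80.7)"
```

```text
rows: -37.1 -1.2 167.9 turn 0.1 n>=2.8 az 80.8
```

```bash
python3 steer.py '-37 -1.2 50 0 0.45;-37 -1.2 100 0 0.45;-37 -1.2 140 0 0.45;-37 -1.2 160 0 0.45;-37 -1.2 167 0 0.45;-37 -1.2 167 0 0.45;-37 -1.2 167 0 0;-37 -1.2 167 0 0;-37 -1.2 167 0 0;-37 -1.2 167 0 0;-37 -1.2 167 0 0;-37 -1.2 167 0 0;-37 -1.2 167 0 0;-37 -1.2 167 0 0' 30
```

```text
time: 15.38
tool_pos: [596.7, -191.5, 102.9]
eef_rot: [[-0.987, 0.161, 0.0], [0.161, 0.987, -0.0], [-0.0, -0.0, -1.0]]
contact_force: [-0.5, -0.3, 2.2]
finger_gap: 0.104
gripper_force: 30.0
```

```bash
python3 steer.py '6 0 -6 0 0;14 0 -14 0 0;24 0 -24 0 0;34 0 -34 0 0;44 0 -44 0 0;54 0 -54 0 0;64 0 -64 0 0;74 0 -74 0 0;84 0 -84 0 0;90 0 -90 0 0;90 0 -90 0 0;90 0 -90 0 0'
python3 - <<'E'
from h import *
p,d,K,T=snap('scene','s2.png')
cv2.imwrite('pics/s2c.png',cv2.resize(p[170:350,180:420,::-1],None,fx=3,fy=3))
E
```

```text
time: 16.88
tool_pos: [507.7, -176.8, 192.3]
eef_rot: [[-0.987, 0.161, -0.0], [0.161, 0.987, 0.0], [0.0, 0.0, -1.0]]
contact_force: [0.0, -0.5, 0.2]
finger_gap: 0.101
gripper_force: 30.0
```

View pics/s2c.png

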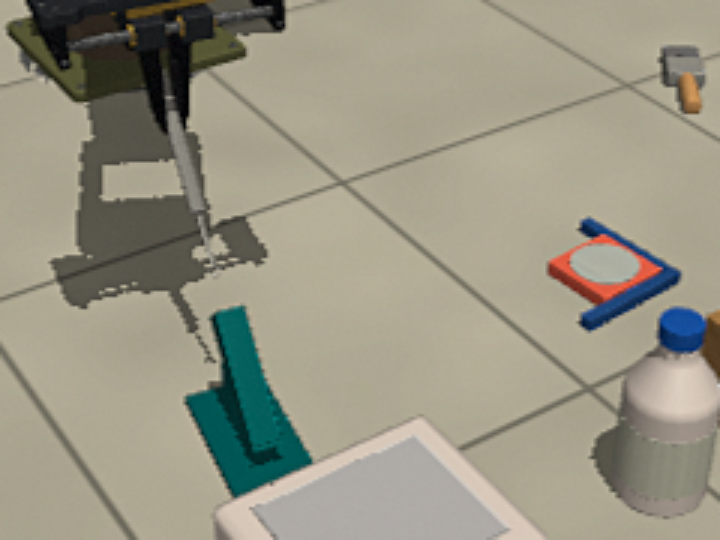

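The curette is fully drawn out and held at about 45°, tip near (213,270). The mirror is still seated. The arm can only turn about the tool's axis, so I'll level the curette by pivoting it in the pads. The fixed rim of the empty stand will press up under the handle while the gripper follows an arc.

```bash
python3 steer.py '-40 0 15 0 0;-74 0 35 0 0;-74 0 40 0 0;-72 0 52 0 0;-67 0 59 0 0;-60 0 66 0 0;-56 0 75 0 0;-51 0 84.5 0 0;-51 0 84.5 0 0' 20
cat > lev.py <<'E'
from h import *
def lev(f=None):
    s=r.read_state();print(s['contact_force'].round(1),s['gripper_force'],s['finger_gap'])
    R=s['eef_rot'];g=s['tool_pos']-19*R[:,2]
    for n in('scene','wrist'):
        p,d,K,T=snap(n,f and n+f)
        C=cloud(d,K,T);L=(C-g)@R   # tool frame about the grasp: -x is ahead
        m=(d>0)&(np.abs(L[:,:,1])<9)&(L[:,:,0]<-14)&(L[:,:,0]>-150)&(np.abs(L[:,:,2]-0)<70)
        hsv=cv2.cvtColor(p,cv2.COLOR_RGB2HSV);m&=(hsv[:,:,1]<90)
        q=L[m];
        if len(q)<5: print(n,'few',len(q));continue
        for a in range(-150,-10,15):
            k=q[(q[:,0]>a)&(q[:,0]<=a+15)]
            if len(k)>1: print(n,a+7,len(k),'y %.1f up %.1f'%(np.median(k[:,1]),-np.median(k[:,2])))
if __name__=='__main__':
    import sys;lev(sys.argv[1] if len(sys.argv)>1 else None)
E
python3 lev.py
```

```text
time: 18.05
tool_pos: [556.6, -184.7, 106.6]
eef_rot: [[-0.987, 0.161, -0.003], [0.161, 0.987, 0.001], [0.003, 0.001, -1.0]]
contact_force: [-0.3, -0.7, -0.4]
finger_gap: 0.104
gripper_force: 20.0
[-0.3 -0.7 -0.4] 20.000103007187136 0.10433703446075168
scene -113 12 y -0.2 up -27.7
scene -98 9 y -0.4 up -25.1
scene -83 14 y 0.5 up -23.5
scene -68 32 y -0.7 up -19.3
scene -53 26 y -1.5 up -14.8
scene -38 34 y -2.2 up -12.3
scene -23 28 y -1.0 up -9.6
scene -8 3 y 6.5 up -9.6
wrist -113 4 y 0.3 up -62.9
wrist -98 12 y 0.3 up -60.8
wrist -83 62 y 0.6 up -23.5
wrist -68 281 y 0.1 up -17.1
wrist -53 378 y 0.6 up -15.2
wrist -23 375 y 0.2 up -9.9
wrist -8 35 y -0.3 up -9.0
```

```bash
python3 steer.py '1.5 0 5 0 0;2.5 0 10 0 0;3 0 14 0 0;3 0 17 0 0;3 0 17 0 0;3 0 17 0 0'; python3 lev.py
```

```text
time: 18.9
tool_pos: [554.8, -184.5, 90.9]
eef_rot: [[-0.987, 0.161, -0.001], [0.161, 0.987, 0.0], [0.001, 0.0, -1.0]]
contact_force: [-0.9, 0.6, 1.6]
finger_gap: 0.104
gripper_force: 20.0
[-0.9  0.6  1.6] 20.000212658196688 0.10412267196631307
scene -113 8 y -0.4 up -3.4
scene -98 6 y -0.2 up -3.1
scene -83 14 y 1.7 up -7.7
scene -68 31 y -1.7 up -3.9
scene -53 20 y -1.7 up -4.0
scene -38 30 y -1.6 up -3.1
scene -23 21 y -1.3 up -4.4
scene -8 2 y 7.2 up 22.0
wrist -113 19 y -7.1 up -64.0
wrist -98 13 y 7.4 up -54.7
wrist -83 26 y 0.3 up -57.6
wrist -68 59 y 2.4 up -5.3
wrist -53 643 y 0.2 up -4.0
wrist -38 235 y 0.6 up -4.4
wrist -23 260 y 0.2 up -6.2
wrist -8 54 y 0.8 up -6.3
```

```bash
python3 steer.py '0 0 0 0 0;0 0 -10 0 0;0 0 -40 0 0;0 0 -70 0 0;0 0 -100 0 0;0 0 -100 0 0' 35; python3 lev.py l3.png
```

```text
time: 19.75
tool_pos: [556.8, -185.3, 194.7]
eef_rot: [[-0.987, 0.161, 0.006], [0.161, 0.987, -0.002], [-0.006, -0.002, -1.0]]
contact_force: [0.1, 0.3, 0.1]
finger_gap: 0.1
gripper_force: 35.0
[0.1 0.3 0.1] 34.99997071456164 0.10014348373998964
scene -113 11 y -0.8 up -4.8
scene -98 6 y -0.6 up -3.7
scene -83 6 y -0.9 up -5.5
scene -68 27 y -1.1 up -5.4
scene -53 24 y -2.1 up -4.1
scene -38 25 y -1.9 up -3.5
scene -23 27 y -1.0 up -5.2
scene -8 10 y -6.0 up 14.4
wrist -68 19 y -1.0 up -7.7
wrist -53 599 y 0.9 up -7.1
wrist -38 280 y 0.4 up -7.4
wrist -23 211 y 0.9 up -8.8
wrist -8 47 y 0.5 up -8.9
```

```bash
python3 -c "
import cv2
a=cv2.imread('pics/scenel3.png');cv2.imwrite('pics/l3c.png',cv2.resize(a[130:330,180:420],None,fx=3,fy=3))"
```

```text
(no output)
```

View pics/l3c.png

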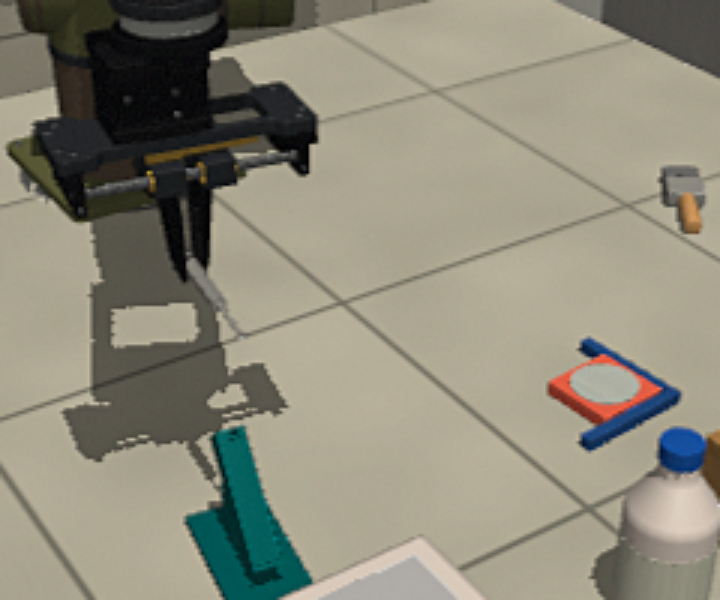

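The curette is held near the fingertips and nearly level, from (190,262) to its tip at (245,337) in the crop, clear of the stand. I'll measure slope and tip by casting scene rays onto its vertical plane.

```bash
cat > tip.py <<'E'
from h import *
def tip():
    s=r.read_state();R=s['eef_rot'];g=s['tool_pos']-19*R[:,2]
    p,d,K,T=snap('scene')
    uv=np.dstack(np.meshgrid(np.arange(640),np.arange(480))).reshape(-1,2)
    D=(np.c_[uv,np.ones(len(uv))]@np.linalg.inv(K).T@T[:3,:3].T)@R
    o=(T[:3,3]-g)@R
    L=o-D*(o[1]/D[:,1])[:,None]          # ray hit with the plane tool y=0
    C=((cloud(d,K,T)-g)@R).reshape(-1,3) # depth keeps only pixels near that plane
    k=(d.reshape(-1)>0)&(np.abs(C[:,1])<14)&(L[:,0]<-14)&(L[:,0]>-160)&(np.abs(C[:,2])<40)&(np.abs(L[:,2])<60)
    f,u=-L[k,0],-L[k,2]
    h=f<85
    a=np.polyfit(f[h],u[h],1);b=np.polyfit(f,u,1)
    print('n',k.sum(),'handle slope %.2f deg, all %.2f deg'%tuple(np.degrees(np.arctan([a[0],b[0]]))),'reach %.0f'%f.max(),'px',uv[k][f.argmax()])
    e=f>f.max()-12;t=g+R@np.array([-f.max(),0,-np.median(u[e])]);print('tip',t.round(1),'up',np.median(u[e]))
    return t
if __name__=='__main__':
    s=r.read_state();t=tip()
    v=np.array([642,154.4,116])
    # turn to curette azimuth 5 deg: tool y 95
    off=t-s['tool_pos'];a=np.radians(5)-np.arctan2(off[1],off[0]);c,q=np.cos(a),np.sin(a)
    w=v-np.array([c*off[0]-q*off[1],q*off[0]+c*off[1],off[2]]);print(w);go(*w,np.degrees(a)+np.degrees(np.arctan2(s['eef_rot'][1,1],s['eef_rot'][0,1])))
E
python3 tip.py
```

```text
n 222 handle slope -9.69 deg, all -13.44 deg reach 123 px [261 242]
tip [ 675.7 -204.2  208.9] up -0.5515638564794472
[519.89679351 143.71735365  97.6296943 ]
rows: 86.5 318.1 92.3 turn -14.3 n>=5.5 az 80.7
```

```bash
python3 -c "
from h import *
go(549,61,150,135)"
```

```text
rows: 44.6 241.2 39.8 turn -54.3 n>=5.1 az 80.7
```

```bash
python3 steer.py '8 40 6 -9 0;16 80 12 -18 0;24 120 20 -27 0;32 160 28 -36 0;40 200 34 -45 0;44 230 38 -51 0;44.6 241 40 -54.3 0;44.6 241 40 -54.3 0;44.6 241 40 -54.3 0'; python3 tip.py; python3 lev.py l4.png
```

```text
time: 21.02
tool_pos: [549.3, 60.0, 150.1]
eef_rot: [[-0.708, -0.707, -0.002], [-0.707, 0.708, -0.0], [0.001, 0.001, -1.0]]
contact_force: [-0.0, -0.5, -0.1]
finger_gap: 0.1
gripper_force: 35.0
n 116 handle slope 3.19 deg, all 3.02 deg reach 117 px [379 207]
tip [632.2 142.7 163.5] up -5.4346782870357515
[525.31626587 144.19149605 102.60311745]
rows: -42.5 76.8 47.9 turn 40.0 n>=3.7 az 135.0
[-0.8 -0.7 -0.1] 35.00006389687769 0.10012946142889384
scene -113 6 y -1.1 up -4.0
scene -98 13 y -2.1 up -5.4
scene -83 6 y -1.5 up -5.9
scene -68 18 y -2.9 up -5.4
scene -53 24 y -5.3 up -5.5
scene -38 25 y -4.7 up -6.1
scene -23 24 y -4.2 up -6.3
scene -8 4 y -5.0 up -7.7
wrist -68 58 y 0.9 up -4.6
wrist -53 604 y -0.9 up -4.2
wrist -38 226 y -0.6 up -4.6
wrist -23 268 y -0.4 up -6.1
wrist -8 48 y -0.6 up -6.2
```

```bash
python3 -c "
import cv2
a=cv2.imread('pics/scenel4.png');cv2.imwrite('pics/l4c.png',cv2.resize(a[120:300,230:470],None,fx=3,fy=3))"
```

```text
(no output)
```

View pics/l4c.png

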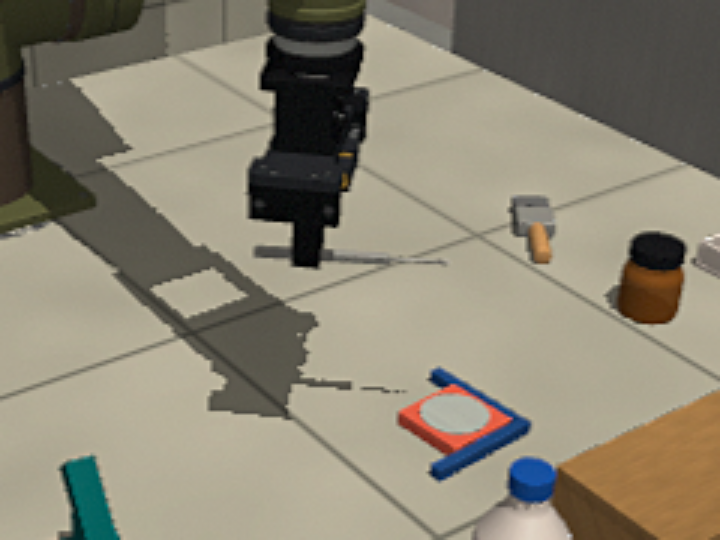

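The curette shows broadside and almost level: free end (255,252), tip (447,263) in the crop. The mirror is still in its corner. I'll cross-check the tip with both ends, since its length is known.

Run:
```python
from h import *
s=r.read_state();R=s['eef_rot'];g=s['tool_pos']-19*R[:,2]
p,d,K,T=snap('scene')
uv=np.array([[230+255/3,120+252/3],[230+290/3,120+254/3],[230+447/3,120+263/3]])
D=(np.c_[uv,np.ones(3)]@np.linalg.inv(K).T@T[:3,:3].T)@R;o=(T[:3,3]-g)@R
for off in(0,-4):
    L=o+D*((off-o[1])/D[:,1])[:,None];print(L.round(1),np.linalg.norm(L[0]-L[2]))
p,d,K,T=snap('top')
crop=p[190:290,220:340];cv2.imwrite('pics/t5.png',cv2.resize(crop[:,:,::-1],None,fx=6,fy=6,interpolation=cv2.INTER_CUBIC))
```

```text
[[  41.5    0.    15.6]
 [  12.    -0.    14.1]
 [-117.1   -0.     7.6]] 158.7537258250607
[[  40.7   -4.    13.4]
 [  11.4   -4.    11.9]
 [-117.2   -4.     5.4]] 158.12920621787254
```

View pics/t5.png

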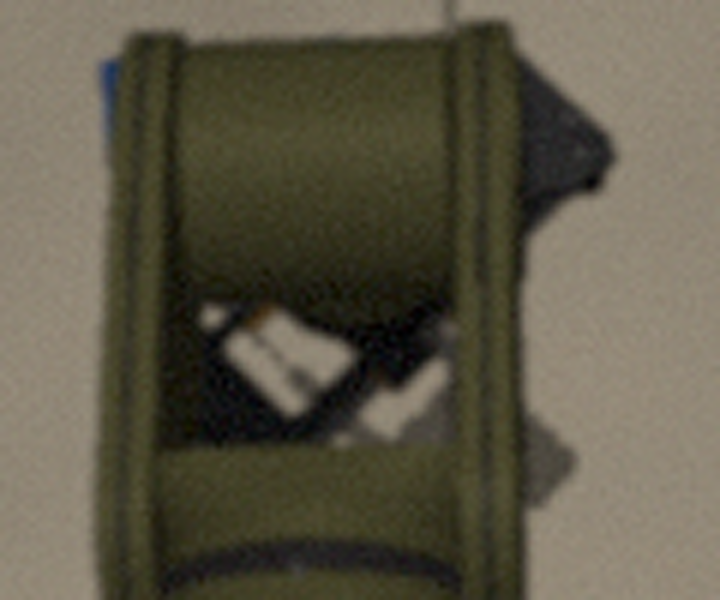

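```bash
python3 -c "
from h import *
go(558.2,70.6,104,135)"
```

```text
rows: -13.4 1.8 47.2 turn -0.0 n>=0.8 az 135.0
```

```bash
python3 steer.py '-5 1 15 0 0;-10 1.8 30 0 0;-13.4 1.8 42 0 0;-13.4 1.8 47.2 0 0;-13.4 1.8 47.2 0 0;-13.4 1.8 47.2 0 0;-13.4 1.8 47.2 0 0;-13.4 1.8 47.2 0 0'; python3 tip.py
python3 - <<'E'
from h import *
p,d,K,T=snap('scene')
m=mask(p,(0,90,90),(12,255,255),(340,220,420,285));print('mirror',rect(ray(K,T,pix(m),15)))
b=mask(p,(105,120,50),(125,255,255),(340,220,420,285));print(rect(ray(K,T,pix(b),12)))
cv2.imwrite('pics/f.png',cv2.resize(p[150:300,300:460,::-1],None,fx=4,fy=4))
E
```

```text
time: 22.28
tool_pos: [558.4, 71.1, 104.5]
eef_rot: [[-0.707, -0.707, 0.001], [-0.707, 0.707, 0.0], [-0.001, -0.001, -1.0]]
contact_force: [-0.1, -0.2, -0.3]
finger_gap: 0.1
gripper_force: 35.0
n 111 handle slope 3.32 deg, all 2.87 deg reach 117 px [383 224]
tip [640.9 153.7 118.1] up -5.399007703263521
[525.73634634 144.22824832 102.32536894]
rows: -28.7 74.7 2.0 turn 40.0 n>=3.7 az 135.0
mirror ((646.4609375, 148.88720703125), (72.36311340332031, 82.41695404052734), 4.931482315063477)
((675.3651733398438, 170.5311279296875), (98.44566345214844, 174.23696899414062), 49.73692321777344)
```

View pics/f.png

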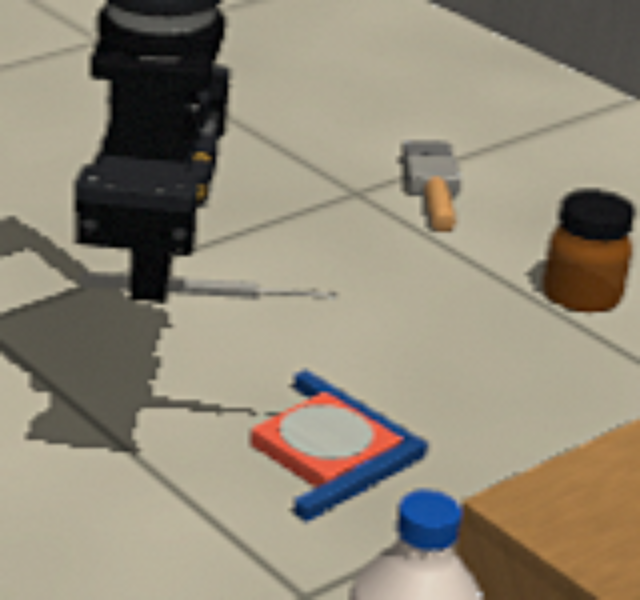

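The tip at (335,294) is directly above the mirror disc (325,431), at about (641,154,117) in the world, which is 10 cm above the face. The curette is level to about 3°, the mirror is seated and the arm is still.

```bash
python3 -c "
from rig import r
print(abs(r.read_state()['dq']).max());print(r.sign_off())"
```

```text
0.1680920339951617
the job is handed in; nothing more can be done
None
```

The job is handed in: the mirror is flush in the blue corner stop, and the curette is held still and within about 3° of level, its tip about 10 cm above the mirror's centre; the verdict wasn't shown.

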